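Third hand at the face-frame corner jig

TASK

Set up this frame corner so that I can drive the pocket screws: first push the red handle of the toggle clamp all the way down so that the stile lying against the fence is held, then fetch the loose rail and lay it flat on the jig board, with one long edge along the end stop and its end butted square against the stile. Press the rail endways against the stile with a steady 12 newtons or so and finish while still pressing; do not let go. Bring the rail up gently, and leave the tub of screws, the glue bottle and the drill where they are.

Things in the scene. Friction and masses are not known exactly. Their poses are not given: they have to be found in the camera images.
- jig: Assembly jig fixed on the bench, turned up to 0.2 rad: slick dark brown film-faced board 370 (x) x 330 (y) x 12 mm. Origin: centre of its underside, on the bench top; x points away from the robot, to the fence, y to the end stop, z up. Board top at z = 12 mm. Jig x, y, z below are in this frame. Steel clamp bracket at jig x 17 to 73, y -70 to -30, top z = 60 mm.
- rail_home (a point): Point on the jig board where the rail's origin is when the rail is home, its end on the stile and its edge on the end stop: jig x = -5, y = 107.5, z = 12 mm. The rail's length then lies along the jig's x.
- stop_face (a point): Centre of the face of the end stop that looks to the rail: jig x = 90, y = 130, z = 23 mm. The stop is a pale wooden block, jig x 40 to 140, y 130 to 150, 22 mm high above the board.
- fence_face (a point): Middle of the fence's near face: jig x = 140, y = 0, z = 32 mm. The fence is a blue anodised aluminium profile 320 mm long along jig y, 40 mm thick, 40 mm high above the board.
- stile: White-primed pine stile 45 (x) x 280 (y) x 18 mm, loose, 0.14 kg, already loaded: flat on the jig board along the fence, one end against the end stop. Origin: centre of its underside, in the jig frame x = 117.5, y = -10, z = 12. The rail goes against its near face (x = 95) beside the end stop.
- rail: White-primed pine rail 200 (x) x 45 (y) x 18 mm, loose, about 0.11 kg, lying flat on the bench left or right of the jig; two dark pocket-hole slots on top near each end. If pressed down while pushed, its friction on the board (0.25) takes part of the push. Origin: centre of its underside, x along its length; both ends are the same, so either end may go to the stile.
- clamp_handle (a joint): Turn of the clamp's red handle: 0 = open (handle nearly upright, 1.37 rad above level), 1.25 = fully down at its stop (0.12 rad above level); it starts anywhere from 0 to 0.4. The handle points from its pivot towards the robot side (jig -x) and swings down in the jig's x-z plane.
- clamp_pivot (a point): Pivot of the red handle, a cross pin in the clamp bracket (jig x = 30, y = -50, z = 54 mm). The handle reaches 120 mm from here: 38 mm of flat steel, then a round red grip 18 mm in diameter and 82 mm long.
- clamp_grip (a point): Point on the axis of the red grip, 100 mm from the pivot and 20 mm from the handle's end. Push here from above and from the fence side: about 5 N moves it, about 12 N the last bit, as the rubber cap is squeezed. The handle stays where it is left (it springs back 0.02 rad from its stop).
- clamp_bar: Steel hold-down bar of the clamp, 10 x 10 mm, with a black rubber cap on its end, hinged in the bracket at jig x = 55, y = -50, z = 42 mm and driven by the handle. Open, it stands upright on the fence side of the handle with its top at z = 117 mm; shut, it lies level and the cap presses on the stile. Origin: its hinge.
- screw_tub: Blue open plastic tub of brass screws, 85 x 85 x 50 mm, on the bench on the other side of the jig from the rail. Origin: centre of its underside. Leave alone.
- glue_bottle: White glue bottle with an orange cap, 64 mm in diameter, 150 mm tall, standing far right. Origin: centre of its underside. Leave alone.
- drill_driver: Green and black cordless drill driver lying on its side, far left, about 215 x 215 mm and 75 mm high. Origin: by its grip, 45 mm ahead of its rear, at bench level. Leave alone.
Not all that is in view belongs to the job. What is shaped like the rail but blue is not meant.

How it is judged (in metres and radians):
On the way, in this order (a step that is already met when the one before it is completed fails the run):
1. the clamp handle is fully down and the rubber cap holds the stile, which still lies home against the fence (value of joint clamp_handle above 1.2 rad and contact force between clamp_bar and stile above 2 N and x of stile in the frame of jig between 0.114 and 0.121 m and y of stile in the frame of jig between -0.015 and -0.006 m and angle between the x axis of stile and the x axis of jig, either way round below 0.03 rad and z of stile in the frame of jig between 0.009 and 0.015 m), for 0.2 s.
2. the rail lies flat and square along the end stop and is pressed against the stile (y of rail in the frame of jig between 0.1035 and 0.1105 m and z of rail in the frame of jig between 0.009 and 0.015 m and angle between the x axis of rail and the x axis of jig, either way round below 0.035 rad and angle between rail's own z axis and vertical below 0.05 rad and contact force between rail and stile between 6 and 18 N and contact force between any of the fingers, the arm and rail above 3 N), for 0.3 s.
At the end, for the whole second after the job is handed in: Clamp handle above 1.2, its cap on the stile (over 2 N); stile home within 3.5 mm at the fence, 5 mm at the stop; rail flat, square within 0.035 rad, edge within 4 mm of the stop; the robot touches it and presses it on the stile with 6 to 18 N, still, through the last second (all of step 1 and all of step 2 and linear speed of rail below 0.01 m/s); the arm keeps its last pose, push and grip.
It fails at once if the screw tub is pushed about (moved more than 25 mm) (distance of screw_tub from where it was at the start of the episode above 0.025 m).
It fails at once if the glue bottle is pushed about (moved more than 25 mm) (distance of glue_bottle from where it was at the start of the episode above 0.025 m).
It fails at once if the drill driver is pushed about (moved more than 25 mm) (distance of drill_driver from where it was at the start of the episode above 0.025 m).
It fails at once if the rail is rammed into the stile (over 45 N) (contact force between rail and stile above 45 N).
It also fails if it takes over 64 s, if anything falls off the work surface, if the arm or the gripper's body presses on something with over 40 N, if the wrist force passes 120 N, or if a joint passes its speed limit or range.

ROBOT

A 7-joint arm with a two-finger parallel gripper is mounted at the origin on the work surface. World frame = base frame: x ahead of the robot, y to its left, z up, the work surface at z = 0. Lengths are in m, angles in degrees, forces in N, time in s.
With the tool pointing down it reaches from about 0.425 to 0.875 m from the base axis. Payload 4.7 kg.
Tool frame: the origin (TCP) lies midway between the tips of the shut fingers; the grasp point (between the pads) lies 19 mm behind it; y points along the fingers, x is the direction in which the jaws open and shut, and the axes are right-handed (so a half turn about y gives the same grasp; the last joint's range is limited). The gripper opens to 87 mm and grips with 3 to 60 N. Pads are 19 mm wide; open, the fingers measure 117 mm over their backs; the gripper's body (75 mm by 190 mm) begins 51 mm behind the grasp point.
Start: joints at [-69.895, 18.392, -4.016, 83.108, 1.295, 78.541, -3.26], TCP at [0.215, 0.613, 0.223] pointing down, gripper open.
Joint ranges: [-163.93, 163.93], [-17.29, 119.83], [-79.2, 71.16], [3.27, 140.29], [-89.18, 269.18], [5.43, 117.66], [-154.24, 154.24]. Speed limits (degrees/s): [147.25, 147.25, 180, 180, 180, 180, 180].

INTERFACE

Orientations are given as [roll, pitch, yaw] about the fixed x, y, z axes, in that order (R = Rz(yaw) Ry(pitch) Rx(roll)).
In Python, from cell import env gives the robot as it stands.
- The arm moves only by the tool carry_out, never from a script. Its argument "targets" is a list of rows, each a list of 2 entries, a list of its own where there are three numbers: the shift along the tool's x, y, z in mm, then the turn, a rotation vector about the tool's x, y, z in degrees. A call has 1 to 12 rows; each row shifts and turns the commanded pose from where the row before left it, along the tool's axes as they then stand; what a row does not reach is not made up. A row lasts 1/10 s, in which the tool goes at most 50 mm and 8.59 degrees, less where a joint would pass 70% of its speed; a pose out of reach is approached as far as the arm can. A call with a gripper value outside its range is refused whole. "jaw" is the opening, from 0 (shut) to 1 (fully open), set as the call begins (left out, the last holds). The fingers move at their own pace and stop on an object; "squeeze" is the grip in N (left out, the last holds). Time passes only in rows, so rows that do not move let the fingers close. It gives the time, the measured TCP pose, the force and the opening at its end, in the units of the state.
- env.get_obs(): the state, without advancing time (a new reading comes with each control period).
- env.read_camera(name): name is "side" or "top" or "wrist"; returns the picture (384x512x3 uint8, red, green, blue); there is no depth.
- env.get_calibration(name): a dict with "fx", "fy", "cx", "cy" (pixels), "D" ([k1, k2, p1, p2, k3] as OpenCV has them; the pictures are not rectified), "R" (3x3) and "t" (3): a world point X has camera coordinates R X + t; the wrist camera has in their place "hand_eye" (4x4, takes a point from camera to tool coordinates, whose origin is the TCP and whose axes are the tool frame's). Camera axes: x right, y down, z forward; pixel columns grow to the right and rows downward; lengths in m; the calibration is good to about 2 mm. A picture is of the moment at which its call begins: read the wrist's pose just before it. get_calibration takes no time and is no camera call.
- env.sign_off(): hands the job in, once; it reports no verdict.
Trained networks look in the newest picture that a camera, given by its name, has taken for a name from the list of things; names that differ only in an ending like _2 or _b are one class to them, and where a whole thing is asked for, a point or a joint stands for the part that bears it (a point fixed in the world has none). Each returns a list of dicts, best first, with "p" (0 to 1); they miss things now and then, are a little off and sometimes report something else, mostly with a low value. They report only what shows in the picture. A call takes as long as a camera call. They do not tell look-alikes from the thing itself.
- env.outline_of(camera, label): "mask" (384x512 bool, what is visible of it) and "xy" ([column, row] in pixels, amid what is visible of it).
The state is a dict: "time_s": time; "qpos": joint angles; "joint_velocities": joint speeds; "effort": joint torques, N m; "tool_pos": TCP position; "tool_rot": TCP orientation; "force": force on the tool from outside, world axes, zero at the start; "wrist_torque": the same for the moment, N m; "grip_width": finger opening in m.
Only numpy, scipy, OpenCV 4.12 (cv2) and the standard library are available. Lean on these libraries where they do the work, as an engineer would, in place of code of your own. Each camera call takes 0.05 s, during which the arm holds its last target.

## Working session

There is one attempt and no reset: what is moved stays moved. The work goes in short steps, Python scripts to look and compute and a tool call to move; the robot and the scene stay as the last step left them, time stands still between calls to the robot, and variables do not carry over. Pictures are saved under pics/ and viewed, and the job is handed in when it is done.

Besides the shell and the picture viewer there is one more tool, called after "Emit:" as a command line: name --argument value ..., lists and objects as JSON in quotes. carry_out: Moves the arm, as the interface text tells. Its arguments: {"type":"object","properties":{"targets":{"type":"array","items":{"type":"array"}},"jaw":{"type":"number"},"squeeze":{"type":"number"}},"required":["targets"]}

```bash
ls; mkdir -p pics
python3 - <<'E'
from cell import env
import cv2,json
print(env.get_obs())
for n in ["side","top","wrist"]:
    im=env.read_camera(n); cv2.imwrite(f"pics/{n}0.png",cv2.cvtColor(im,cv2.COLOR_RGB2BGR))
    print(n,env.get_calibration(n))
E
```

```text
pics
{'time_s': 0.0, 'qpos': array([-69.89605662,  18.43800462,  -4.01550346,  83.17469373,
         1.29631322,  78.54415426,  -3.26133842]), 'joint_velocities': array([-0.03957989, -0.03549602,  0.07847064,  0.02219402, -0.06638973,
       -0.00999222, -0.04164207]), 'effort': array([ 4.18418017e-05, -4.91277552e+01, -4.03557736e-01, -3.12530959e+01,
       -6.37645600e-02,  4.38608578e-02,  1.74302277e-04]), 'tool_pos': array([0.21466029, 0.61292391, 0.22147534]), 'tool_rot': array([-90.00725473,   0.11153083,  70.70469159]), 'force': array([-0.03178338,  0.90725927,  0.78640337]), 'wrist_torque': array([-0.06057455,  0.02234979, -0.0149658 ]), 'grip_width': 0.08742896889669706}
side {'fx': 437.47815408592095, 'fy': 437.47815408592095, 'cx': 259.39997402055894, 'cy': 187.93874815796804, 'D': array([-0.14452243,  0.        ,  0.        ,  0.        ,  0.        ]), 'R': array([[ 0.58550023, -0.81056017,  0.0134793 ],
       [-0.51356942, -0.38373442, -0.76745967],
       [ 0.62724471,  0.44242526, -0.64095551]]), 't': array([-0.35416417,  0.29607632,  1.26523657])}
top {'fx': 438.8
[... 248 characters left out ...]
343711e-01, -6.54408637e-02, -2.01287763e-01],
       [ 2.00884600e-01,  1.27517717e-02, -9.79531914e-01]]), 't': array([-0.12546789,  0.50258095,  1.50808217])}
wrist {'fx': 281.03636665542376, 'fy': 281.03636665542376, 'cx': 251.59363945945012, 'cy': 191.93543920103903, 'D': array([0.01626802, 0.        , 0.        , 0.        , 0.        ]), 'hand_eye': array([[ 9.99998078e-01,  1.94124350e-03,  2.74428529e-04,
        -5.55824923e-04],
       [ 2.75664541e-04, -2.77806576e-01,  9.60636992e-01,
        -1.60853319e-01],
       [ 1.94106836e-03, -9.60635070e-01, -2.77806577e-01,
         7.62096566e-02],
       [ 0.00000000e+00,  0.00000000e+00,  0.00000000e+00,
         1.00000000e+00]])}
```

View pics/top0.png

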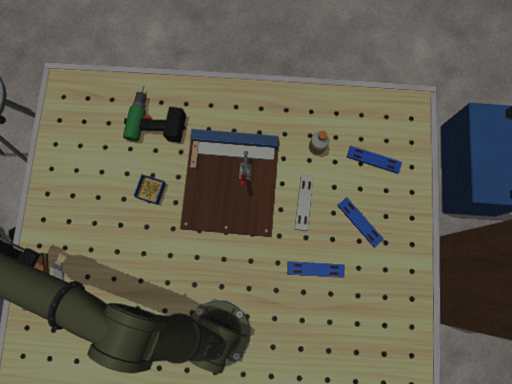

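View pics/side0.png

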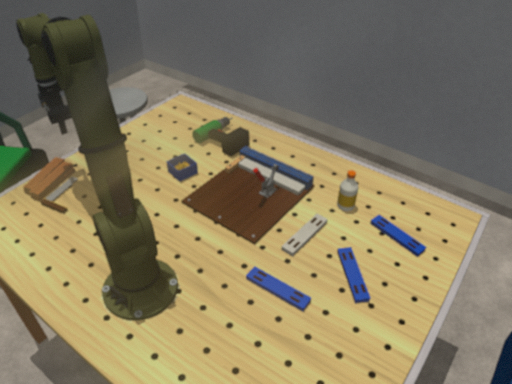

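View pics/wrist0.png

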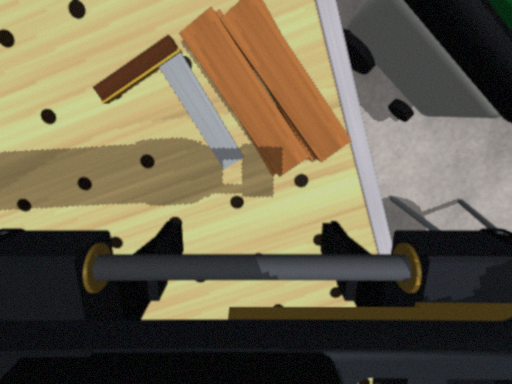

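Top view: the white rail lies right of the jig at about (304,203). The blue pieces at (374,159), (360,222) and (316,269) look the same but are not meant. Only the one at (304,203) is white, so that one fits; I'll confirm it in a crop. The tub is at (150,189), the glue at (320,141), the drill at (155,122) and the red handle at (242,180).

```bash
cat > h.py <<'E'
from cell import env
import numpy as np,cv2
from scipy.spatial.transform import Rotation as Ro
from scipy.optimize import least_squares
def cam(n,obs=None):
    c=env.get_calibration(n);K=np.array([[c['fx'],0,c['cx']],[0,c['fy'],c['cy']],[0,0,1]])
    if n=='wrist':
        o=obs or env.get_obs(); T=np.eye(4);T[:3,:3]=Ro.from_euler('xyz',o['tool_rot'],degrees=True).as_matrix();T[:3,3]=o['tool_pos']
        M=np.linalg.inv(T@c['hand_eye']);R,t=M[:3,:3],M[:3,3]
    else: R,t=c['R'],c['t']
    return K,np.array(c['D']),R,np.array(t)
def proj(C,P):
    K,D,R,t=C
    return cv2.projectPoints(np.asarray(P,float).reshape(-1,1,3),cv2.Rodrigues(R)[0],t,K,D)[0].reshape(-1,2)
def ray(C,uv,z):
    K,D,R,t=C
    n=cv2.undistortPoints(np.asarray(uv,float).reshape(-1,1,2),K,D).reshape(-1,2)
    d=np.c_[n,np.ones(len(n))]@R; c=-R.T@t
    return c+d*((z-c[2])/d[:,2])[:,None]
def jig2w(j,P):
    x,y,a=j;P=np.asarray(P,float).reshape(-1,3);c,s=np.cos(a),np.sin(a)
    return np.c_[x+c*P[:,0]-s*P[:,1],y+s*P[:,0]+c*P[:,1],P[:,2]]
def w2jig(j,P):
    x,y,a=j;P=np.asarray(P,float).reshape(-1,3)-[x,y,0];c,s=np.cos(a),np.sin(a)
    return np.c_[c*P[:,0]+s*P[:,1],-s*P[:,0]+c*P[:,1],P[:,2]]
def save(im,f,box=None,s=1):
    im=cv2.cvtColor(im,cv2.COLOR_RGB2BGR)
    if box: im=im[box[1]:box[3],box[0]:box[2]]
    if s!=1: im=cv2.resize(im,None,fx=s,fy=s,interpolation=cv2.INTER_CUBIC)
    cv2.imwrite(f,im)
E
python3 - <<'E'
from h import *
env.read_camera('top')
im=cv2.cvtColor(cv2.imread('pics/top0.png'),cv2.COLOR_BGR2RGB)
C=cam('top')
for l in ['jig','rail','stile','clamp_grip','screw_tub','glue_bottle','drill_driver','clamp_handle']:
    for r in env.outline_of('top',l)[:5]:
        m=r['mask'];z=.018 if l in('rail',) else .03 if l=='stile' else .012
        cs,_=cv2.findContours(m.astype('uint8'),cv2.RETR_EXTERNAL,cv2.CHAIN_APPROX_NONE)
        c=max(cs,key=len).reshape(-1,2)
        w=ray(C,c,z)[:,:2].astype('float32')
        print(l,r['p'],r['xy'],m.sum(),cv2.minAreaRect(w*1000))
        if r is not None and l in('jig','rail'): np.save(f'm_{l}.npy',m) if r['p']>.5 else 0
save(im,'pics/crop1.png',(170,110,340,250),4.5)
E
```

```text
jig 0.75 [231.5, 185.2] 8086 ((537.2815551757812, -2.90911865234375), (330.431884765625, 380.1553649902344), 88.82345581054688)
rail 0.91 [375.7, 161.0] 673 ((654.7412719726562, -526.8580322265625), (198.87889099121094, 50.165618896484375), 76.67828369140625)
rail 0.84 [303.4, 203.0] 636 ((475.677978515625, -275.4775695800781), (44.192955017089844, 202.9601287841797), 87.05664825439453)
rail 0.65 [314.6, 271.0] 726 ((239.76959228515625, -326.388427734375), (46.994815826416016, 201.1324462890625), 0.33599475026130676)
rail 0.58 [360.6, 220.4] 705 ((417.7743225097656, -479.457275390625), (198.33224487304688, 48.921714782714844), 44.17797088623047)
stile 0.97 [231.7, 147.5] 977 ((650.3781127929688, -14.4747314453125), (279.5302734375, 52.798973083496094), 88.88407897949219)
stile 0.65 [226.6, 185.8] 8337 ((533.56201171875, -3.8317108154296875), (332.32666015625, 381.4931335449219), 88.99182891845703)
clamp_grip 0.62 [245.1, 178.3] 41 ((547.474609375, -46.0587272644043), (37.5079231262207, 14.629012107849121), 4.081076622009277)
screw_tub 0.94 [152.0, 187.6] 646 ((489.0229187011719, 288.2500915527344), (98.88884735107422, 91.65933990478516), 75.66893005371094)
screw_tub 0.65 [243.2, 177.1] 55 ((551.37646484375, -47.62771224975586), (45.05218505859375, 18.29499053955078), 3.829576015472412)
glue_bottle 0.61 [322.2, 138.3] 341 ((707.9500732421875, -320.5355224609375), (63.2891845703125, 96.3955307006836), 66.55204010009766)
drill_driver 0.59 [229.4, 184.7] 8394 ((537.5012817382812, -2.529754638671875), (335.9986877441406, 385.8566589355469), 89.00601959228516)
drill_driver 0.57 [145.0, 124.3] 1687 ((739.0379638671875, 296.59033203125), (235.01177978515625, 191.1871337890625), 71.4156494140625)
clamp_handle 0.55 [242.2, 176.5] 58 ((549.8577270507812, -48.2673454284668), (17.799448013305664, 49.09897994995117), 80.46236419677734)
```

View pics/crop1.png

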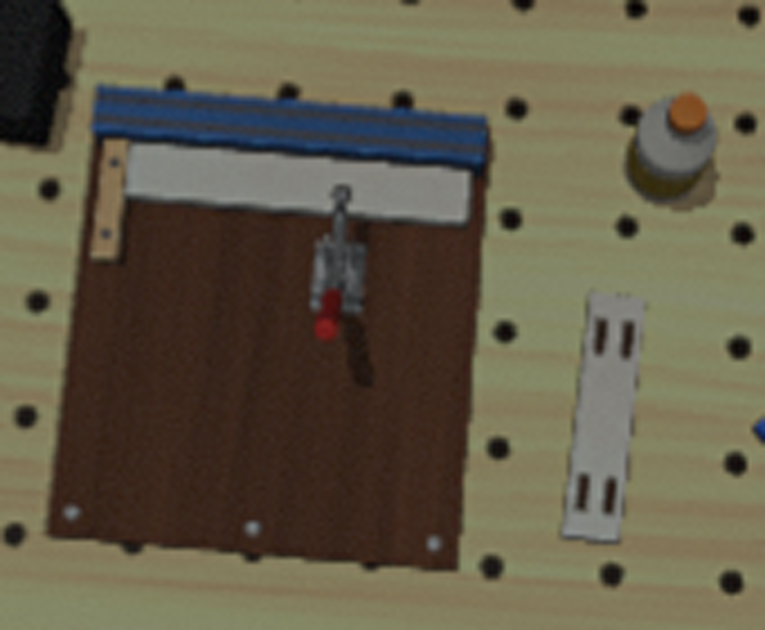

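Run:
```python
from h import *
C=cam('top')
f=lambda x,y:((x+.5)/4.5-.5+170,(y+.5)/4.5-.5+110)
J=[(-185,165,12),(-185,-165,12),(95,-150,30),(140,-150,30),(40,150,34),(40,130,34),(140,-160,52),(180,-160,52),(180,160,52),(140,160,52)]
px=[(49,536),(457,569),(468,222),(472,172),(90,260),(122,262),(482,165),(487,118),(98,86),(95,132)]
uv=np.array([f(*p) for p in px]);J=np.array(J)/1e3
s=least_squares(lambda j:(proj(C,jig2w(j,J))-uv).ravel(),[.54,0,0],loss='soft_l1')
print('jig',s.x,np.round(s.fun.reshape(-1,2),2).tolist())
np.save('jig.npy',s.x)
S=cam('side')
# rail
L=np.array([(sx*.1,sy*.0225,.018) for sx,sy in((1,1),(1,-1),(-1,-1),(-1,1))])
uvr=np.array([f(*p) for p in[(590,293),(645,297),(618,543),(562,538)]])
r=least_squares(lambda j:(proj(C,jig2w(j,L))-uvr).ravel(),[.47,-.27,0])
print('rail',r.x,r.fun.round(2)); np.save('rail.npy',r.x)
def handle(th,d=.12):
    a=1.37-th; return jig2w(s.x,[(.030-d*np.cos(a),-.05,.054+d*np.sin(a))])
for th in (0,.1,.2,.3,.4): 
  print(th,[((proj(C,handle(th,d))[0]+.5-[170,110])*4.5-.5).round(1).tolist() for d in(.038,.12)],proj(S,handle(th))[0])
im=cv2.imread('pics/side0.png')
for p in proj(S,jig2w(s.x,J)): cv2.circle(im,tuple(int(round(v*8)) for v in p),8,(0,255,0),-1,cv2.LINE_AA,3)
for p in proj(S,jig2w(r.x,L)): cv2.circle(im,tuple(int(round(v*8)) for v in p),8,(0,255,255),-1,cv2.LINE_AA,3)
cv2.imwrite('pics/side1.png',cv2.resize(im[130:270,170:370],None,fx=4,fy=4,interpolation=cv2.INTER_CUBIC))
```

```text
jig [ 0.53186835 -0.00526348 -0.01597508] [[-0.6, 0.29], [0.66, 0.65], [0.02, 0.42], [0.03, -0.27], [0.56, -0.32], [-1.09, -0.32], [0.85, -0.25], [0.52, -0.31], [-0.31, -0.06], [-0.88, 0.13]]
rail [ 0.4757554  -0.2750153  -0.06328315] [-0.09 -0.15 -0.09  0.52  0.13  0.08  0.04 -0.43]
0 [[336.0, 282.9], [331.8, 278.7]] [261.63700783 161.05943678]
0.1 [[335.6, 287.8], [330.5, 295.0]] [259.55426939 163.40552517]
0.2 [[335.3, 292.6], [329.3, 311.2]] [257.51639989 165.99334157]
0.3 [[334.9, 297.4], [328.2, 327.0]] [255.54841126 168.79391789]
0.4 [[334.6, 302.0], [327.2, 342.4]] [253.67471764 171.77477468]
```

View pics/side1.png

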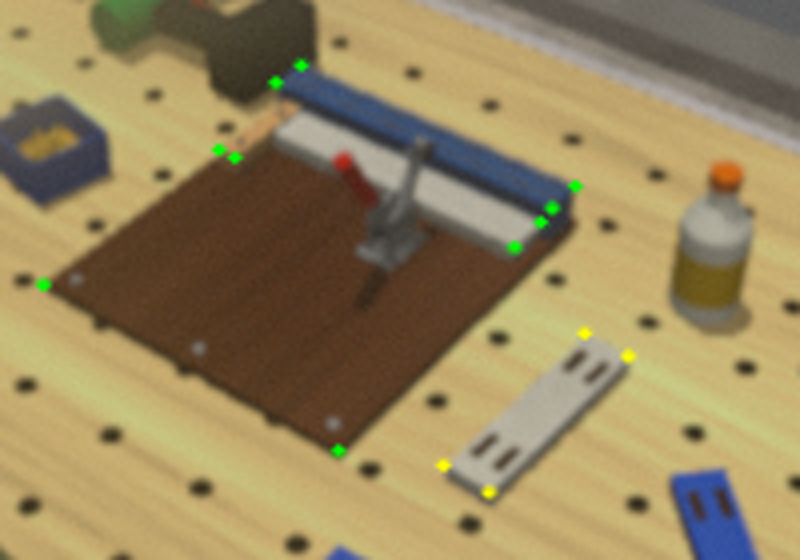

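The side view agrees with the top-view fit to about 1 px. The handle tip at about (256,170) gives clamp_handle ≈ 0.3. The rail is the white piece with dark slots. Next I'll plan the approach to the handle.

```bash
cat >> h.py <<'E'
def plan(goal_w,yaw):
    o=env.get_obs();R=Ro.from_euler('xyz',o['tool_rot'],degrees=True);G=Ro.from_euler('xyz',[-90,0,yaw],degrees=True)
    rv=(R.inv()*G).as_rotvec(degrees=True); d=G.inv().apply(np.array(goal_w)-o['tool_pos'])*1000
    print('turn',rv.round(2),'then shift mm',d.round(1),'| t',o['time_s'],'F',o['force'].round(1))
E
python3 - <<'E'
from h import *
j=np.load('jig.npy');plan(jig2w(j,[(.03,-.05,.21)])[0],90+np.degrees(j[2]))
E
```

```text
turn [  0.   -18.38   0.  ] then shift mm [-663.6   12.6 -356.9] | t 0.6 F [-0.1 -0.5  0.8]
```

Emit:
carry_out --targets '[[[0, 0, 0], [0, -6.1, 0]], [[0, 0, 0], [0, -6.1, 0]], [[0, 0, 0], [0, -6.2, 0]], [[-25, 0, -13], [0, 0, 0]], [[-35, 0, -19], [0, 0, 0]], [[-35, 0, -19], [0, 0, 0]], [[-35, 0, -19], [0, 0, 0]], [[-35, 0, -19], [0, 0, 0]], [[-35, 0, -19], [0, 0, 0]], [[-35, 0, -19], [0, 0, 0]], [[-35, 0, -19], [0, 0, 0]], [[-35, 0, -19], [0, 0, 0]]]' --jaw 0 --squeeze 10

```text
time_s: 1.8
tool_pos: [0.3757, 0.3045, 0.2229]
tool_rot: [-90.0, -0.0, 89.1]
force: [-0.2, 0.1, 0.2]
grip_width: 0.0025
```

Emit:
carry_out --targets '[[[-35, 0, -19], [0, 0, 0]], [[-35, 0, -19], [0, 0, 0]], [[-35, 0, -19], [0, 0, 0]], [[-35, 0, -19], [0, 0, 0]], [[-35, 0, -19], [0, 0, 0]], [[-35, 0, -19], [0, 0, 0]], [[-35, 0, -19], [0, 0, 0]], [[-35, 0, -19], [0, 0, 0]], [[-35, 0, -19], [0, 0, 0]], [[0, 0, 0], [0, 0, 0]], [[0, 0, 0], [0, 0, 0]], [[0, 0, 0], [0, 0, 0]]]'

```text
time_s: 3.0
tool_pos: [0.5408, -0.0103, 0.2225]
tool_rot: [-90.0, -0.0, 89.2]
force: [-0.3, 0.8, -0.1]
grip_width: 0.0005
```

Run:
```python
from h import *
j=np.load('jig.npy');plan(jig2w(j,[(.03,-.05,.21)])[0],90+np.degrees(j[2]))
save(env.read_camera('wrist'),'pics/w1.png');save(env.read_camera('side'),'pics/s2.png',(170,90,370,240),4)
```

```text
turn [-0.02  0.12  0.05] then shift mm [-45.1  12.5 -21. ] | t 3.0 F [-0.3  0.8 -0.1]
```

View pics/w1.png

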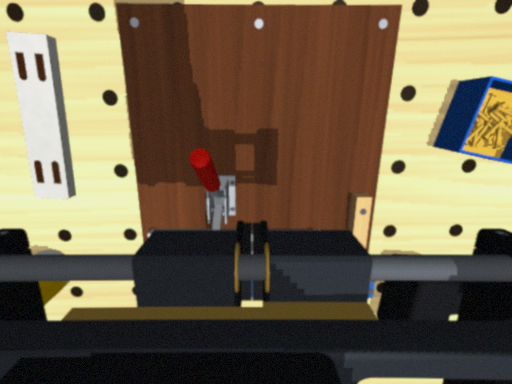

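View pics/s2.png

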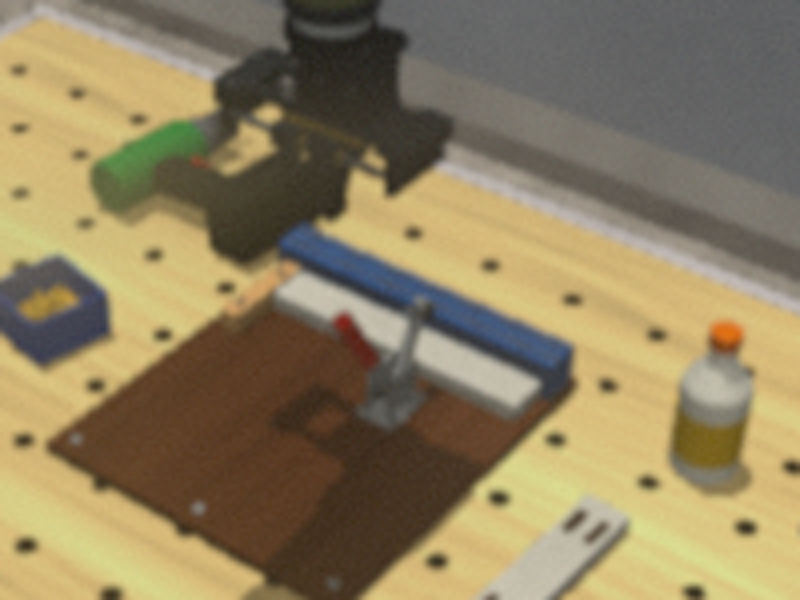

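Run:
```python
from h import *
j=np.load('jig.npy');C=cam('wrist')
J=np.array([(-185,-165,12),(-185,165,12),(40,150,34),(40,130,34)])/1e3
px=np.array([(117,7),(402,5),(373,195),(350,193)],float)
print((proj(C,jig2w(j,J))-px).round(1).tolist())
s=least_squares(lambda q:(proj(C,jig2w(q,J))-px).ravel(),j);print(s.x,s.fun.round(1))
L=np.array([(sx*.1,sy*.0225,.018) for sx,sy in((-1,-1),(-1,1),(1,1),(1,-1))])
pr=np.array([(9,34),(46,33),(75,197),(37,198)],float)
r=np.load('rail.npy');print((proj(C,jig2w(r,L))-pr).round(1).tolist())
s2=least_squares(lambda q:(proj(C,jig2w(q,L))-pr).ravel(),r);print(s2.x,s2.fun.round(1))
for th in (.2,.25,.3,.35,.4):
  a=1.37-th; print(th,proj(C,jig2w(j,[(.03-.12*np.cos(a),-.05,.054+.12*np.sin(a))])))
```

```text
[[-5.0, -5.3], [-0.7, -1.7], [-2.1, 2.3], [5.4, 4.2]]
[ 0.53326    -0.00386495 -0.00943374] [-4.5 -2.8 -0.5 -1.4 -0.9  2.5  6.6  4.6]
[[-4.6, -3.6], [-1.1, 0.2], [-6.7, 1.9], [-2.9, -0.8]]
[ 0.47669798 -0.27034391 -0.04414828] [-1.9 -2.4  1.4  0.6 -1.7  2.3  2.3  0.2]
0.2 [[195.29870093 176.4090127 ]]
0.25 [[195.54432544 169.05184807]]
0.3 [[195.85902078 161.8519261 ]]
0.35 [[196.23983447 154.85225773]]
0.4 [[196.68324057 148.09273157]]
```

Run:
```python
from h import *
j=np.load('jig.npy');r=np.load('rail.npy');C=cam('wrist')
im=cv2.imread('pics/w1.png')
im=cv2.resize(im,None,fx=3,fy=3,interpolation=cv2.INTER_CUBIC)
J=np.array([(-185,-165,12),(-185,165,12),(40,150,34),(40,130,34),(17,-70,60),(17,-30,60)])/1e3
L=np.array([(sx*.1,sy*.0225,.018) for sx,sy in((-1,-1),(-1,1),(1,1),(1,-1))])
for p in np.r_[proj(C,jig2w(j,J)),proj(C,jig2w(r,L))]: cv2.circle(im,tuple(int(v*3+1) for v in p),2,(0,255,0),-1)
cv2.imwrite('pics/w1a.png',im[0:640,0:780][:600]);cv2.imwrite('pics/w1b.png',im[0:640,760:1536][:600])
```

```text
(no output)
```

View pics/w1a.png

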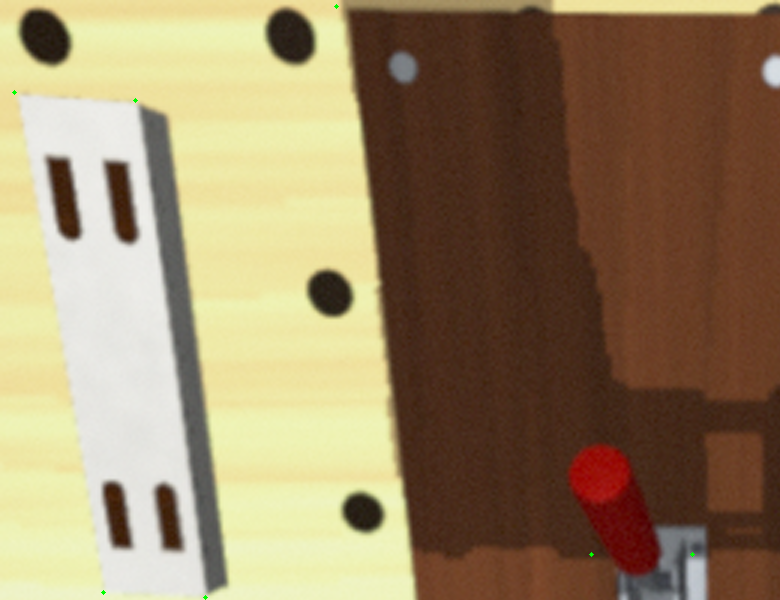

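View pics/w1b.png

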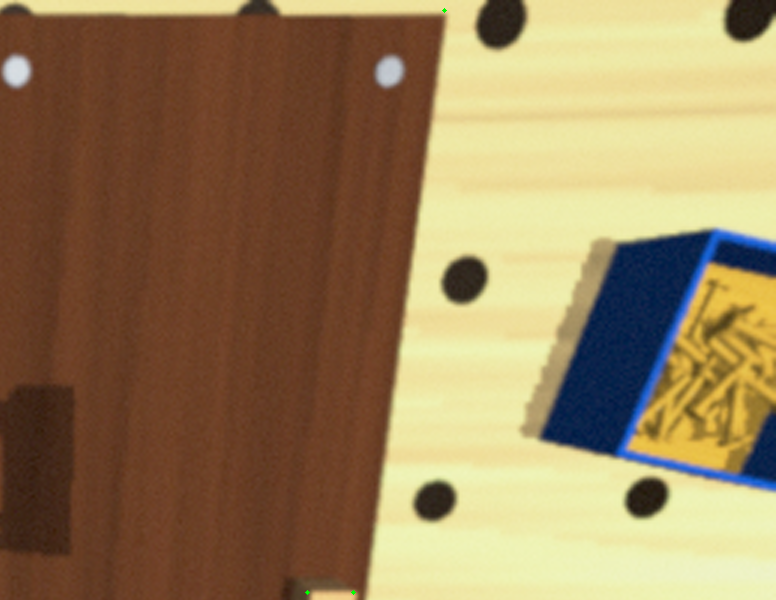

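In the enlarged wrist view the rail corners and stop corners match within about 1 px. The board's right corner is about 3 px off, and the grip end at about (200,158) gives handle ≈ 0.33, sitting about 4 mm nearer the stop. I'll aim for jig y ≈ -47.

Emit:
carry_out --targets '[[[-21, 0, -6], [0, 0, 0]], [[-21, 0, -6], [0, 0, 0]], [[0, 20, 0], [0, 0, 0]], [[0, 20, 0], [0, 0, 0]], [[0, 20, 0], [0, 0, 0]], [[0, 14, 0], [0, 0, 0]], [[0, 0, 0], [0, 0, 0]], [[0, 0, 0], [0, 0, 0]]]'

```text
time_s: 3.9
tool_pos: [0.5527, -0.0534, 0.149]
tool_rot: [-90.0, -0.0, 89.2]
force: [0.1, -0.4, -0.8]
grip_width: 0.0005
```

Run:
```python
from h import *
j=np.load('jig.npy');o=env.get_obs();print(w2jig(j,o['tool_pos'])*1e3,o['force'])
save(env.read_camera('wrist'),'pics/w2.png');save(env.read_camera('side'),'pics/s3.png',(170,90,370,240),4)
```

```text
[[ 21.5764085  -47.76803563 149.02164671]] [ 0.05138553 -0.43054178 -0.79778577]
```

View pics/w2.png

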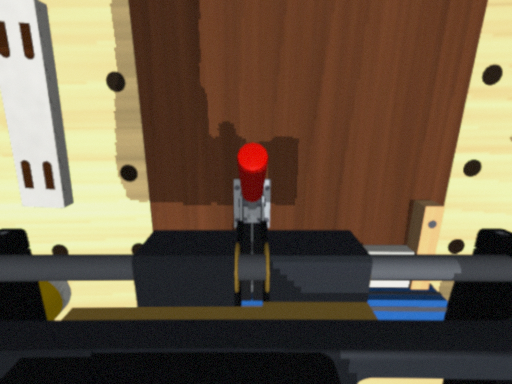

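View pics/s3.png

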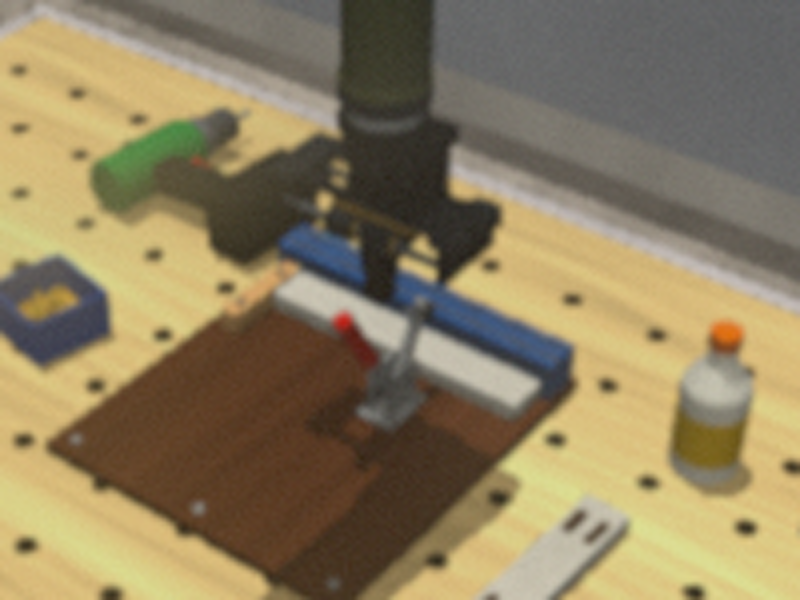

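The fingers at column 251 line up with the grip at column 252. Now I'll sweep the handle down its arc.

Emit:
carry_out --targets '[[[0, 2, 12], [0, 0, 0]], [[0, 2, 13], [0, 0, 0]], [[0, 3.5, 6], [0, 0, 0]], [[0, 3.5, 6], [0, 0, 0]], [[0, 4.5, 6], [0, 0, 0]], [[0, 4.5, 6], [0, 0, 0]], [[0, 5.5, 5], [0, 0, 0]], [[0, 5.5, 5], [0, 0, 0]], [[0, 6, 4], [0, 0, 0]], [[0, 6.5, 4], [0, 0, 0]], [[0, 6.5, 3.5], [0, 0, 0]], [[0, 6.5, 3.5], [0, 0, 0]]]'

```text
time_s: 5.2
tool_pos: [0.4795, -0.0527, 0.0932]
tool_rot: [-90.1, -0.0, 89.1]
force: [0.8, 0.3, 4.4]
grip_width: 0.0006
```

Run:
```python
from h import *
j=np.load('jig.npy');o=env.get_obs();print(w2jig(j,o['tool_pos'])*1e3,o['force'])
save(env.read_camera('wrist'),'pics/w3.png')
```

```text
[[-51.65077988 -48.23402295  93.19232997]] [0.78460469 0.31743372 4.4424354 ]
```

View pics/w3.png

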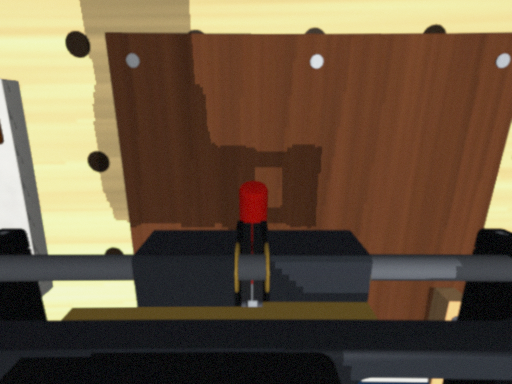

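The handle is following: the red grip is under the fingers at (253,200) and the force is 4.4 N. I'll go on to the stop.

Emit:
carry_out --targets '[[[0, 5, 2], [0, 0, 0]], [[0, 5, 1.5], [0, 0, 0]], [[0, 4, 1], [0, 0, 0]], [[0, 3, 0.5], [0, 0, 0]], [[0, 2, 0], [0, 0, 0]], [[0, 0, 0], [0, 0, 0]]]'

```text
time_s: 5.85
tool_pos: [0.4742, -0.0525, 0.0751]
tool_rot: [-90.0, -0.1, 89.1]
force: [-4.4, 0.3, 19.7]
grip_width: 0.0005
```

Emit:
carry_out --targets '[[[0, 1, 0], [0, 0, 0]], [[0, 1, 0], [0, 0, 0]], [[0, 0, 0], [0, 0, 0]], [[0, 0, 0], [0, 0, 0]]]'

```text
time_s: 6.25
tool_pos: [0.4742, -0.0525, 0.0746]
tool_rot: [-90.0, -0.1, 89.1]
force: [-10.1, 1.3, 30.9]
grip_width: 0.0005
```

It is at the stop: the force jumped to 31 N for 0.5 mm of travel. I'll retract straight up and check the clamp.

Emit:
carry_out --targets '[[[0, -5, 0], [0, 0, 0]], [[0, -15, 0], [0, 0, 0]], [[0, -25, 0], [0, 0, 0]], [[0, -30, 0], [0, 0, 0]], [[0, -30, 0], [0, 0, 0]], [[-40, 0, 0], [0, 1.4, 0]], [[-40, 0, 0], [0, 1.4, 0]], [[-40, 0, 0], [0, 0, 0]], [[0, 0, 0], [0, 0, 0]], [[0, 0, 0], [0, 0, 0]]]' --jaw 1

```text
time_s: 7.25
tool_pos: [0.4678, -0.1731, 0.1753]
tool_rot: [-89.9, -0.0, 86.2]
force: [0.1, 0.7, -0.3]
grip_width: 0.0728
```

Run:
```python
from h import *
r=np.load('rail.npy');plan([r[0],r[1],.12],90+np.degrees(r[2]))
save(env.read_camera('wrist'),'pics/w4.png');save(env.read_camera('side'),'pics/s4.png',(170,90,370,240),4);
save(env.read_camera('top'),'pics/t4.png',(170,110,340,250),4.5)
```

```text
turn [-0.09 -0.22  0.02] then shift mm [-101.2   55.3  -14.3] | t 7.25 F [ 0.1  0.7 -0.3]
```

View pics/s4.png

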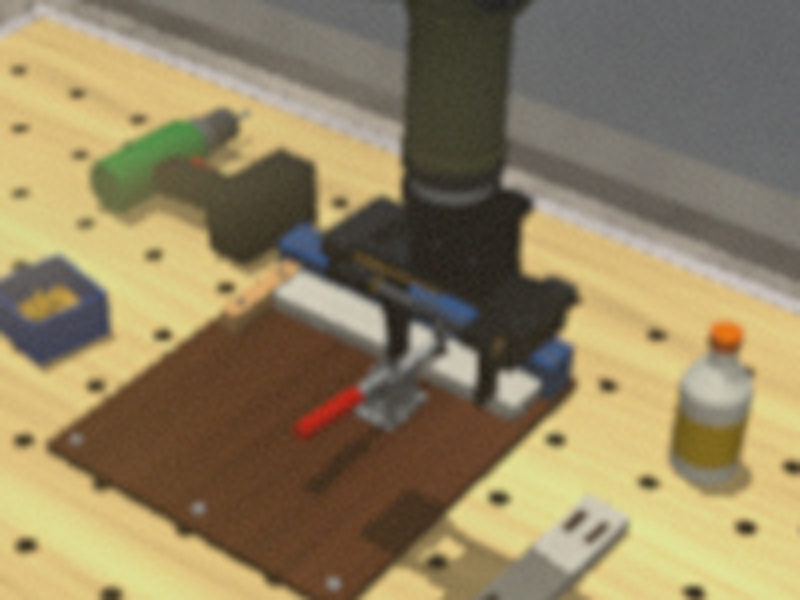

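View pics/t4.png

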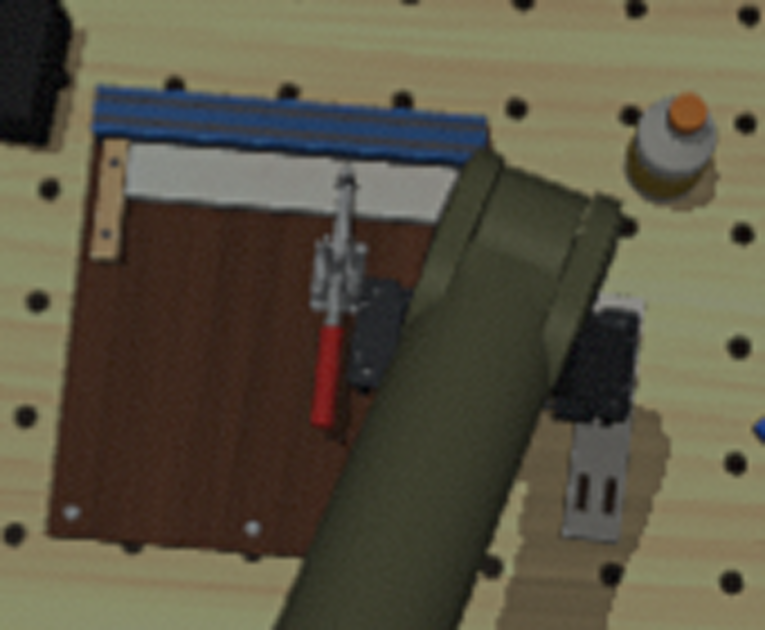

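View pics/w4.png

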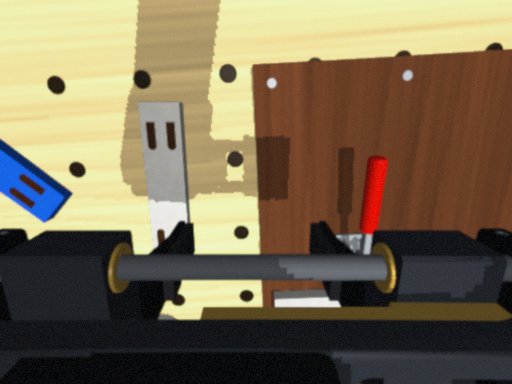

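The handle is down and the bar is level, with its cap on the stile at about (345,180) in the top crop. Next is the rail.

Emit:
carry_out --targets '[[[-34, 5, -5], [0, -0.2, 0]], [[-34, 15, -5], [0, 0, 0]], [[-33, 15, -4], [0, 0, 0]], [[0, 20, 0], [0, 0, 0]], [[0, 0, 0], [0, 0, 0]], [[0, 0, 0], [0, 0, 0]]]' --jaw 1

```text
time_s: 8.0
tool_pos: [0.4767, -0.2725, 0.1208]
tool_rot: [-89.9, -0.1, 86.6]
force: [0.4, 0.4, 0.2]
grip_width: 0.0873
```

Run:
```python
from h import *
r=np.load('rail.npy');plan([r[0],r[1],.004],90+np.degrees(r[2]))
C=cam('wrist');im=env.read_camera('wrist')
L=np.array([(sx*.1,sy*.0225,.018) for sx,sy in((-1,-1),(-1,1),(1,1),(1,-1))])
p=proj(C,jig2w(r,L));print(p.round(1).tolist())
for q in p[:2]: cv2.circle(im,tuple(int(v) for v in q),3,(0,255,0),-1)
save(im,'pics/w5.png')
```

```text
turn [-0.06  0.27  0.05] then shift mm [ -2.6 116.8   0.7] | t 8.0 F [0.4 0.4 0.2]
[[224.1, 81.4], [275.5, 81.8], [269.9, 281.2], [227.9, 280.9]]
```

View pics/w5.png

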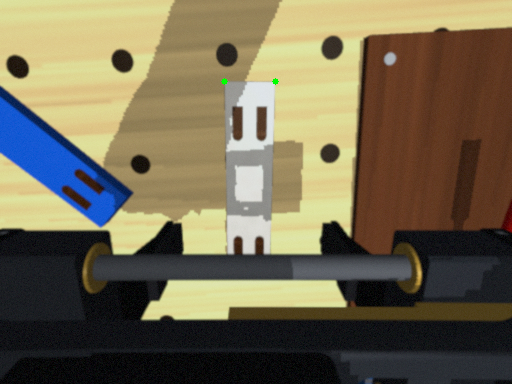

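The rail's predicted near corners fall on its real ones at (224,81) and (275,82). It is the white piece, centred between the fingers. Descend and grip.

Emit:
carry_out --targets '[[[-2, 30, 0], [0, 0.2, 0]], [[0, 30, 0], [0, 0, 0]], [[0, 25, 0], [0, 0, 0]], [[0, 15, 0], [0, 0, 0]], [[0, 10, 0], [0, 0, 0]], [[0, 6, 0], [0, 0, 0]], [[0, 0, 0], [0, 0, 0]], [[0, 0, 0], [0, 0, 0]]]'

```text
time_s: 8.85
tool_pos: [0.4769, -0.2765, 0.0059]
tool_rot: [-90.1, 0.0, 86.3]
force: [0.4, -0.5, 0.5]
grip_width: 0.0871
```

Emit:
carry_out --targets '[[[0, 0, 0], [0, 0, 0]], [[0, 0, 0], [0, 0, 0]], [[0, 0, 0], [0, 0, 0]], [[0, 0, 0], [0, 0, 0]], [[0, 0, 0], [0, 0, 0]], [[0, 0, 0], [0, 0, 0]], [[0, 0, 0], [0, 0, 0]], [[0, 0, 0], [0, 0, 0]]]' --jaw 0 --squeeze 40

```text
time_s: 9.65
tool_pos: [0.4762, -0.2761, 0.005]
tool_rot: [-90.0, -0.0, 86.3]
force: [0.4, 0.6, 0.6]
grip_width: 0.0448
```

The grip holds at 44.8 mm, which is the rail's width. Lift it.

Emit:
carry_out --targets '[[[0, -5, 0], [0, 0, 0]], [[0, -20, 0], [0, 0, 0]], [[0, -30, 0], [0, 0, 0]], [[0, -35, 0], [0, 0, 0]], [[0, -35, 0], [0, 0, 0]], [[0, 0, 0], [0, 0, 0]], [[0, 0, 0], [0, 0, 0]]]'

```text
time_s: 10.35
tool_pos: [0.4765, -0.2762, 0.1307]
tool_rot: [-90.1, -0.0, 86.3]
force: [0.0, 0.7, -0.5]
grip_width: 0.0444
```

Run:
```python
from h import *
j=np.load('jig.npy');plan(jig2w(j,[(-.045,.100,.13)])[0],90+np.degrees(j[2]))
save(env.read_camera('wrist'),'pics/w6.png')
```

```text
turn [ 0.1  -2.78  0.01] then shift mm [371.8   0.7  -6. ] | t 10.35 F [ 0.   0.7 -0.5]
```

View pics/w6.png

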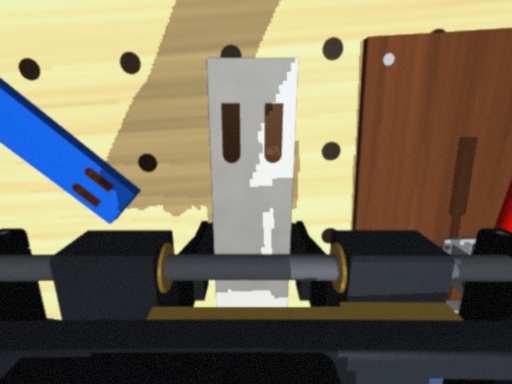

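Emit:
carry_out --targets '[[[15, 0, 0], [0, -1.4, 0]], [[30, 0, 0], [0, -1.4, 0]], [[40, 0, -1], [0, 0, 0]], [[45, 0, -1], [0, 0, 0]], [[45, 0, -1], [0, 0, 0]], [[45, 0, -1], [0, 0, 0]], [[45, 0, -1], [0, 0, 0]], [[45, 0, -1], [0, 0, 0]], [[35, 0, 0], [0, 0, 0]], [[20, 0, 0], [0, 0, 0]], [[7, 0, 0], [0, 0, 0]], [[0, 0, 0], [0, 0, 0]]]'

```text
time_s: 11.6
tool_pos: [0.4884, 0.0965, 0.129]
tool_rot: [-89.9, 0.1, 89.3]
force: [0.4, -0.9, -1.7]
grip_width: 0.0441
```

Run:
```python
from h import *
j=np.load('jig.npy');o=env.get_obs();print(w2jig(j,o['tool_pos'])*1e3,o['tool_rot'],o['force'])
save(env.read_camera('wrist'),'pics/w7.png',(100,0,512,300),1.9);save(env.read_camera('top'),'pics/t7.png',(170,110,340,250),4.5)
save(env.read_camera('side'),'pics/s7.png',(170,100,340,240),4.5)
```

```text
[[-45.0990587  101.07290816 129.01440907]] [-8.98877648e+01  6.03522598e-02  8.92702372e+01] [ 0.35205691 -0.85581963 -1.69843053]
```

View pics/w7.png

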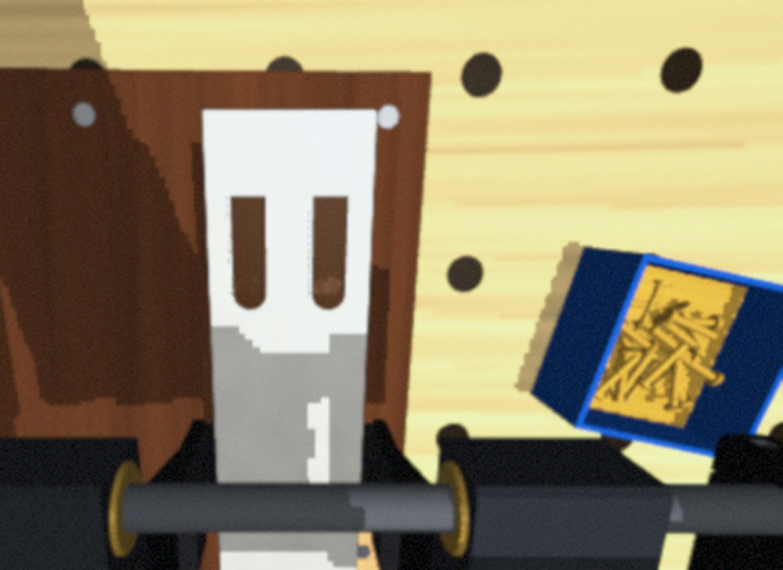

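View pics/t7.png

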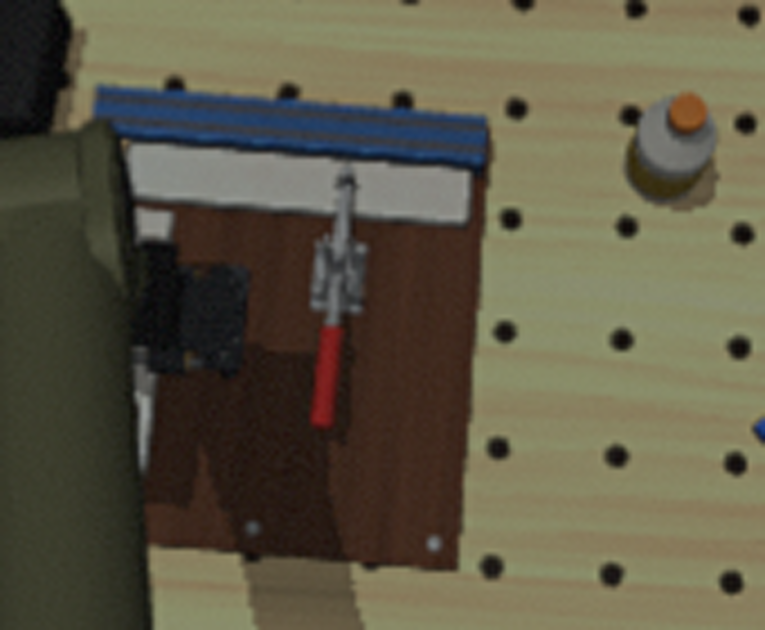

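View pics/s7.png

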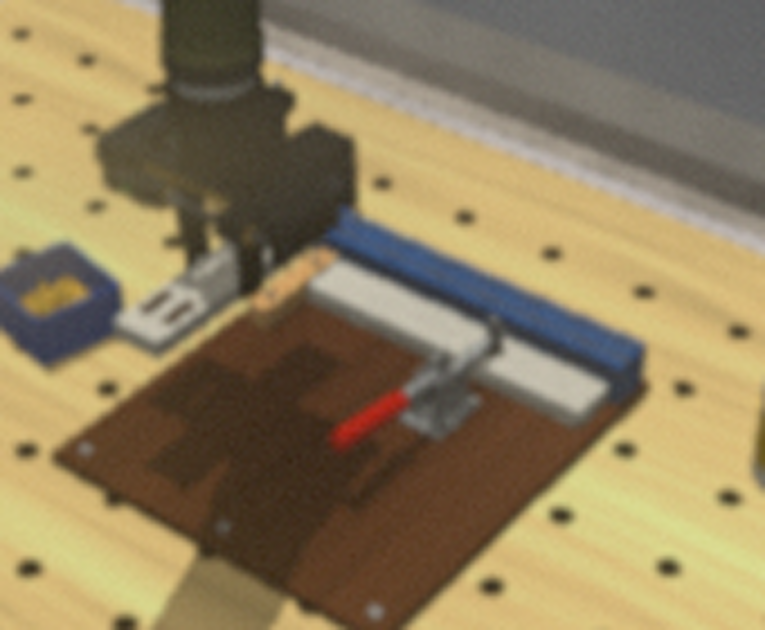

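Run:
```python
from h import *
j=np.load('jig.npy');C=cam('wrist')
f=lambda x,y:((x+.5)/1.9-.5+100,(y+.5)/1.9-.5)
P=ray(C,[f(0,68),f(430,73),f(405,425)],.012);print(P.round(4).tolist(),w2jig(j,P).round(4).tolist())
print('yaw near',np.degrees(np.arctan2(*(P[1]-P[0])[[0,1]]))*-1,'left',np.degrees(np.arctan2(*(P[2]-P[1])[[1,0]])),'fit',np.degrees(j[2]))
# rail near end in tool coords: top at tool y = ?
P=ray(C,[f(203,110),f(377,110),f(218,484),f(364,484)],.129-.005+.018);print(w2jig(j,P).round(4).tolist())
```

```text
[[0.3477, -0.0384, 0.012], [0.3525, 0.1615, 0.012], [0.5293, 0.158, 0.012]] [[-0.1836, -0.0361, 0.012], [-0.182, 0.1639, 0.012], [-0.0052, 0.1632, 0.012]]
yaw near -1.3904656003870128 left -1.1356442212061983 fit -0.9153044046988018
[[-0.1449, 0.0764, 0.142], [-0.1449, 0.1205, 0.142], [-0.0393, 0.0763, 0.142], [-0.0394, 0.1214, 0.142]]
```

Emit:
carry_out --targets '[[[2, 20, 0], [0, 0.4, 0]], [[1, 25, 0], [0, 0, 0]], [[0, 25, 0], [0, 0, 0]], [[0, 18, 0], [0, 0, 0]], [[0, 10, 0], [0, 0, 0]], [[0, 6, 0], [0, 0, 0]], [[0, 4, 0], [0, 0, 0]], [[0, 0, 0], [0, 0, 0]], [[0, 0, 0], [0, 0, 0]]]'

```text
time_s: 12.65
tool_pos: [0.4902, 0.0987, 0.0227]
tool_rot: [-90.1, -0.0, 88.7]
force: [1.3, 0.1, 0.0]
grip_width: 0.0446
```

Run:
```python
from h import *
j=np.load('jig.npy');o=env.get_obs();print(w2jig(j,o['tool_pos'])*1e3,o['tool_rot'],o['force'])
save(env.read_camera('wrist'),'pics/w8.png',(100,0,512,300),1.9)
save(env.read_camera('side'),'pics/s8.png',(170,100,340,240),4.5)
```

```text
[[-43.34084469 103.29373929  22.74674784]] [-9.00708223e+01 -3.01117284e-02  8.86970402e+01] [1.33147781e+00 1.38058428e-01 1.16065029e-03]
```

View pics/w8.png

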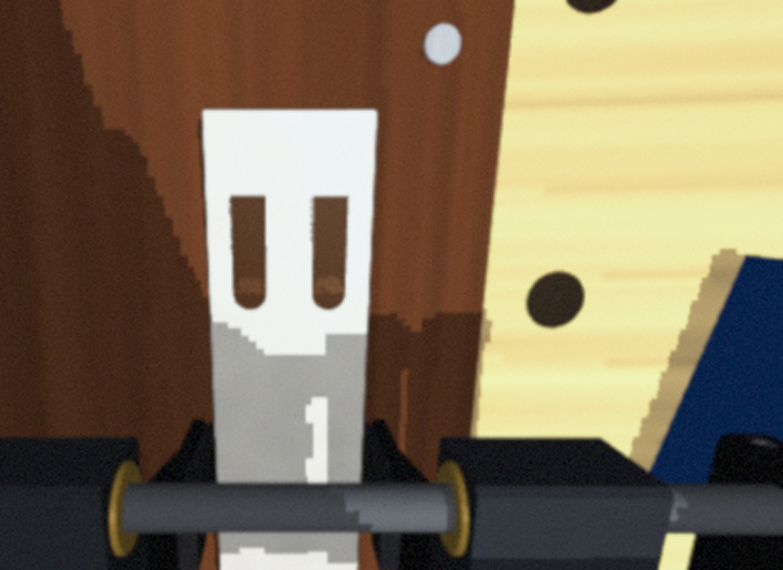

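View pics/s8.png

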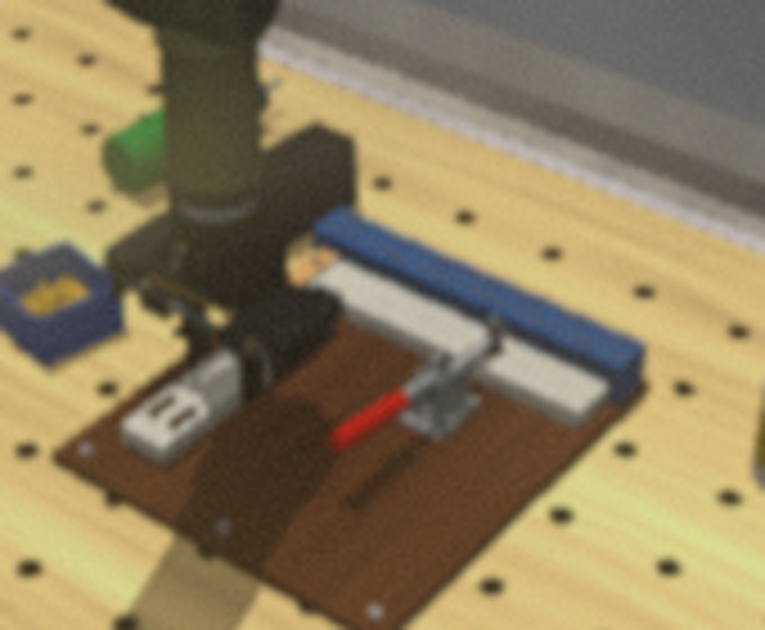

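Run:
```python
from h import *
j=np.load('jig.npy');C=cam('wrist');o=env.get_obs()
f=lambda x,y:((x+.5)/1.9-.5+100,(y+.5)/1.9-.5)
B=w2jig(j,ray(C,[f(514,0),f(473,430)],.012));T=w2jig(j,ray(C,[f(203,110),f(377,110),f(218,484),f(362,484)],o['tool_pos'][2]-.005+.018))
print((B*1e3).round(1).tolist(),(T*1e3).round(1).tolist())
d=B[1]-B[0];print('board yaw rel fit',np.degrees(np.arctan2(d[1],d[0])),'rail', np.degrees(np.arctan2((T[3]-T[1])[1],(T[3]-T[1])[0])),np.degrees(np.arctan2((T[2]-T[0])[1],(T[2]-T[0])[0])))
```

```text
[[-175.1, 166.1, 12.0], [-46.5, 166.9, 12.0]] [[-144.1, 82.0, 35.8], [-143.9, 125.8, 35.8], [-39.1, 81.3, 35.8], [-38.8, 125.6, 35.8]]
board yaw rel fit 0.3740591742395579 rail -0.09976179601135317 -0.3403532797543344
```

The wrist view gives a gap of about 5.8 mm to the stop with the rail nearly parallel. Set it on the board gently.

Emit:
carry_out --targets '[[[1, 2, 0], [0, -0.2, 0]], [[1, 1.5, 0], [0, 0, 0]], [[0, 1, 0], [0, 0, 0]], [[0, 0.5, 0], [0, 0, 0]], [[0, 0, 0], [0, 0, 0]], [[0, 0, 0], [0, 0, 0]]]'

```text
time_s: 13.35
tool_pos: [0.4896, 0.1006, 0.0171]
tool_rot: [-90.0, 0.0, 88.9]
force: [0.5, 0.1, -0.7]
grip_width: 0.0446
```

Emit:
carry_out --targets '[[[1, 0.5, 0], [0, 0, 0]], [[0, 0, 0], [0, 0, 0]], [[0, 0, 0], [0, 0, 0]]]'

```text
time_s: 13.65
tool_pos: [0.4901, 0.1014, 0.017]
tool_rot: [-90.0, -0.0, 88.9]
force: [-0.8, -2.0, 3.3]
grip_width: 0.0444
```

Emit:
carry_out --targets '[[[0, 0.5, 0], [0, 0, 0]], [[0, 0, 0], [0, 0, 0]], [[0, 0, 0], [0, 0, 0]]]'

```text
time_s: 13.95
tool_pos: [0.4901, 0.1014, 0.017]
tool_rot: [-90.0, -0.0, 88.9]
force: [-3.1, -2.7, 8.6]
grip_width: 0.0446
```

It is on the board at TCP z 17.0 mm. I'll ease the load, then slide towards the stop.

Emit:
carry_out --targets '[[[0, -0.7, 0], [0, 0, 0]], [[1, 0, 0], [0, 0, 0]], [[1, 0, 0], [0, 0, 0]], [[0, 0, 0], [0, 0, 0]], [[0, 0, 0], [0, 0, 0]]]'

```text
time_s: 14.45
tool_pos: [0.4901, 0.1037, 0.017]
tool_rot: [-90.0, -0.0, 88.9]
force: [-0.5, -1.3, 4.3]
grip_width: 0.0444
```

Emit:
carry_out --targets '[[[0.7, 0, 0], [0, 0, 0]], [[0.7, 0, 0], [0, 0, 0]], [[0, 0, 0], [0, 0, 0]], [[0, 0, 0], [0, 0, 0]]]'

```text
time_s: 14.85
tool_pos: [0.49, 0.1049, 0.017]
tool_rot: [-90.0, -0.0, 88.9]
force: [-0.1, -1.1, 5.7]
grip_width: 0.0448
```

Emit:
carry_out --targets '[[[0.7, -0.4, 0], [0, 0, 0]], [[0.7, 0, 0], [0, 0, 0]], [[0, 0, 0], [0, 0, 0]], [[0, 0, 0], [0, 0, 0]]]'

```text
time_s: 15.25
tool_pos: [0.4896, 0.1059, 0.017]
tool_rot: [-90.0, 0.0, 88.9]
force: [0.6, -3.5, 2.7]
grip_width: 0.0447
```

Run:
```python
from h import *
j=np.load('jig.npy');o=env.get_obs();print(w2jig(j,o['tool_pos'])*1e3,o['tool_rot'],o['force'])
save(env.read_camera('wrist'),'pics/w9.png',(100,0,512,300),1.9)
save(env.read_camera('side'),'pics/s9.png',(180,125,280,215),8)
save(env.read_camera('top'),'pics/t9.png',(180,130,260,190),9)
```

```text
[[-44.00253232 110.47169032  17.01176575]] [-8.99887417e+01  2.91775435e-02  8.88687891e+01] [ 0.5710552  -3.48616341  2.72656608]
```

View pics/w9.png

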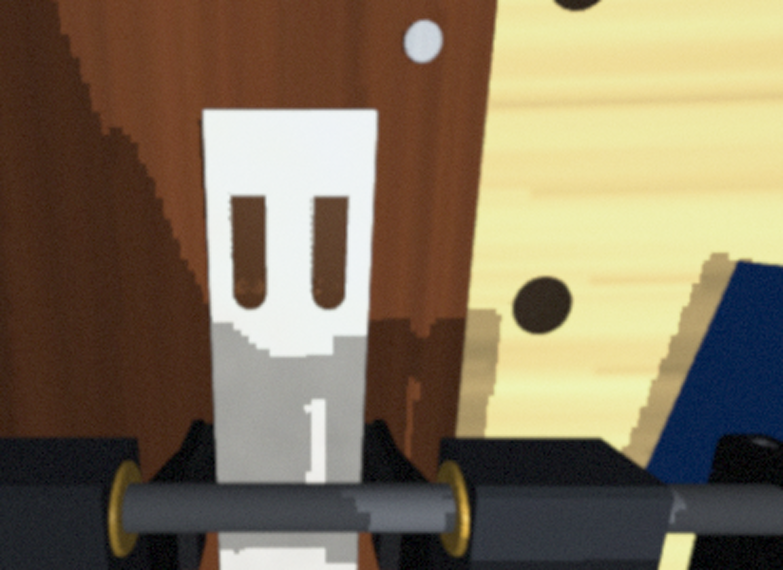

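View pics/t9.png

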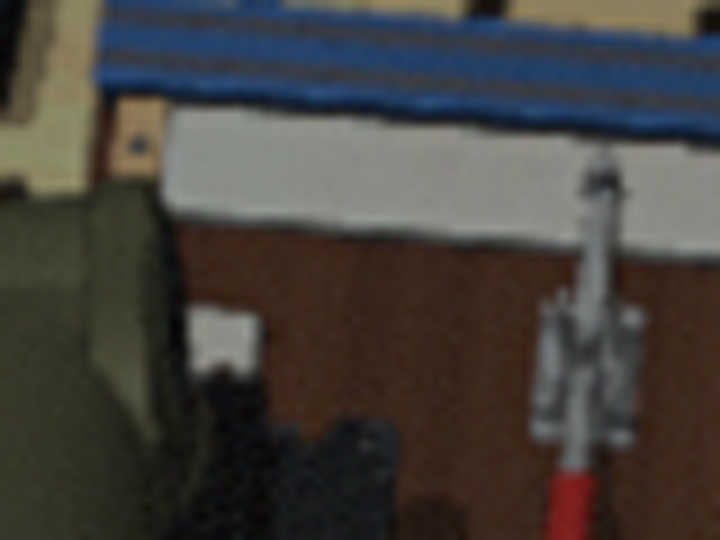

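View pics/s9.png

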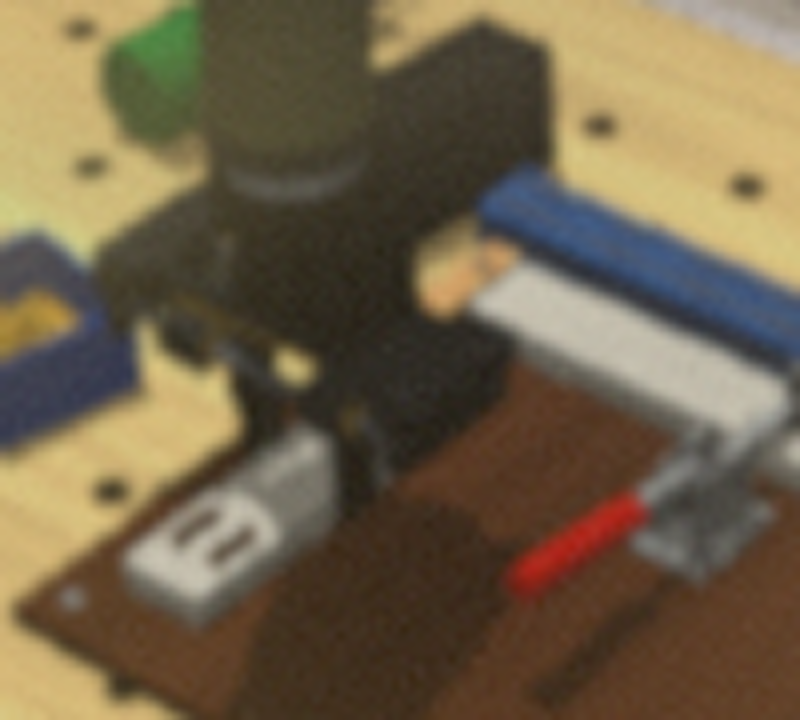

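Run:
```python
from h import *
j=np.load('jig.npy');C=cam('wrist');o=env.get_obs()
f=lambda x,y:((x+.5)/1.9-.5+100,(y+.5)/1.9-.5)
B=w2jig(j,ray(C,[f(496,0),f(457,430)],.012));T=w2jig(j,ray(C,[f(203,110),f(377,110),f(218,484),f(362,484)],.030))
print((B*1e3).round(1).tolist(),(T*1e3).round(1).tolist())
```

```text
[[-174.1, 165.9, 12.0], [-49.8, 166.5, 12.0]] [[-144.7, 88.7, 30.0], [-144.6, 132.6, 30.0], [-39.6, 88.4, 30.0], [-39.5, 132.7, 30.0]]
```

Emit:
carry_out --targets '[[[0.7, -0.2, 0], [0, 0, 0]], [[0, 0, 0], [0, 0, 0]], [[0, 0, 0], [0, 0, 0]]]'

```text
time_s: 15.7
tool_pos: [0.4895, 0.1062, 0.017]
tool_rot: [-90.0, 0.0, 88.8]
force: [1.1, -5.5, 1.7]
grip_width: 0.0444
```

The wrist measurement (rail edge 34 mm from the board edge, 35 expected) and Fy −5.5 N both show the rail is on the stop. I'll ease off and slide it towards the stile.

Emit:
carry_out --targets '[[[-0.8, -0.2, 0], [0, 0, 0]], [[0, 0, -3], [0, 0, 0]], [[0, 0, -4], [0, 0, 0]], [[0, 0, -4], [0, 0, 0]], [[0, 0, -4], [0, 0, 0]], [[0, 0, -4], [0, 0, 0]], [[0, 0, -4], [0, 0, 0]], [[0, 0, -3], [0, 0, 0]], [[0, 0, -2], [0, 0, 0]], [[0, 0, 0], [0, 0, 0]], [[0, 0, 0], [0, 0, 0]]]'

```text
time_s: 16.8
tool_pos: [0.5156, 0.1053, 0.017]
tool_rot: [-89.7, 0.1, 88.9]
force: [-4.3, -4.9, 4.1]
grip_width: 0.0446
```

Run:
```python
from h import *
j=np.load('jig.npy');o=env.get_obs();print(w2jig(j,o['tool_pos'])*1e3,o['tool_rot'],o['force'])
save(env.read_camera('side'),'pics/s10.png',(180,125,280,215),8)
save(env.read_camera('top'),'pics/t10.png',(180,130,260,190),9)
```

```text
[[-18.0441776  110.29056748  17.03911464]] [-8.97306285e+01  5.59238451e-02  8.89197290e+01] [-4.2582594  -4.89782271  4.12388461]
```

View pics/t10.png

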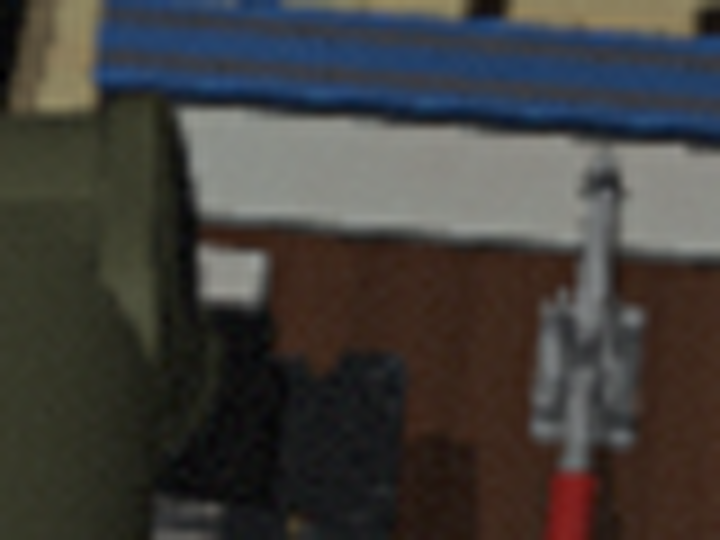

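Emit:
carry_out --targets '[[[-0.6, -0.3, 0], [0, 0, 0]], [[0, 0, -1.5], [0, 0, 0]], [[0, 0, -1.5], [0, 0, 0]], [[0, 0, -1.5], [0, 0, 0]], [[0, 0, -1], [0, 0, 0]], [[0, 0, 0], [0, 0, 0]], [[0, 0, 0], [0, 0, 0]]]'

```text
time_s: 17.6
tool_pos: [0.5233, 0.1051, 0.0177]
tool_rot: [-90.0, 0.0, 88.9]
force: [-1.0, -3.5, -3.5]
grip_width: 0.0446
```

Emit:
carry_out --targets '[[[-0.2, 0.5, 0], [0, 0, 0]], [[0, 0, -0.7], [0, 0, 0]], [[0, 0, -0.7], [0, 0, 0]], [[0, 0, -0.6], [0, 0, 0]], [[0, 0, 0], [0, 0, 0]], [[0, 0, 0], [0, 0, 0]]]'

```text
time_s: 18.2
tool_pos: [0.5254, 0.105, 0.0175]
tool_rot: [-90.0, -0.0, 88.9]
force: [-0.9, -3.0, -0.8]
grip_width: 0.0446
```

Emit:
carry_out --targets '[[[0, 0.3, -0.6], [0, 0, 0]], [[0, 0, -0.6], [0, 0, 0]], [[0, 0, -0.6], [0, 0, 0]], [[0, 0, 0], [0, 0, 0]], [[0, 0, 0], [0, 0, 0]]]'

```text
time_s: 18.7
tool_pos: [0.5272, 0.1049, 0.0171]
tool_rot: [-90.0, -0.0, 88.9]
force: [-1.6, -2.0, -1.9]
grip_width: 0.0444
```

Emit:
carry_out --targets '[[[0, 0, -0.6], [0, 0, 0]], [[0, 0, -0.6], [0, 0, 0]], [[0, 0, 0], [0, 0, 0]], [[0, 0, 0], [0, 0, 0]]]'

```text
time_s: 19.1
tool_pos: [0.5284, 0.1049, 0.0171]
tool_rot: [-90.0, -0.0, 88.9]
force: [-1.5, -2.3, -1.5]
grip_width: 0.045
```

Run:
```python
from h import *
save(env.read_camera('top'),'pics/t11.png',(180,130,260,190),9)
```

```text
(no output)
```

View pics/t11.png

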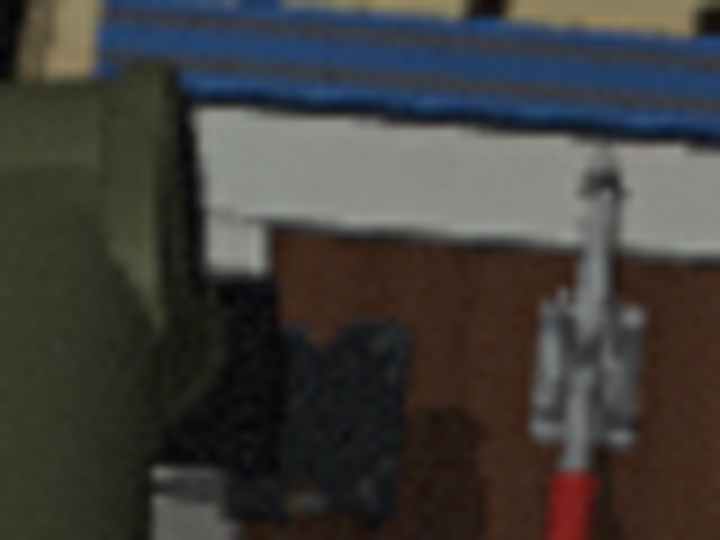

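The rail end is now right at the stile, at about (235,218). I'll creep on until the force rises.

Emit:
carry_out --targets '[[[0, 0, -0.5], [0, 0, 0]], [[0, 0, -0.5], [0, 0, 0]], [[0, 0, 0], [0, 0, 0]], [[0, 0, 0], [0, 0, 0]]]'

```text
time_s: 19.55
tool_pos: [0.5293, 0.1049, 0.0171]
tool_rot: [-90.0, -0.0, 88.9]
force: [-1.1, -1.3, -2.0]
grip_width: 0.0447
```

Emit:
carry_out --targets '[[[0, 0, -0.5], [0, 0, 0]], [[0, 0, -0.5], [0, 0, 0]], [[0, 0, 0], [0, 0, 0]], [[0, 0, 0], [0, 0, 0]]]'

```text
time_s: 19.95
tool_pos: [0.53, 0.1048, 0.0171]
tool_rot: [-90.0, -0.0, 88.9]
force: [-2.4, -1.7, -0.3]
grip_width: 0.0447
```

Emit:
carry_out --targets '[[[0, 0, -0.5], [0, 0, 0]], [[0, 0, -0.5], [0, 0, 0]], [[0, 0, 0], [0, 0, 0]], [[0, 0, 0], [0, 0, 0]]]'

```text
time_s: 20.35
tool_pos: [0.53, 0.1048, 0.017]
tool_rot: [-89.9, -0.0, 88.9]
force: [-5.3, -1.6, 2.8]
grip_width: 0.0445
```

Emit:
carry_out --targets '[[[0, 0, -0.5], [0, 0, 0]], [[0, 0, 0], [0, 0, 0]], [[0, 0, 0], [0, 0, 0]]]'

```text
time_s: 20.65
tool_pos: [0.53, 0.1049, 0.0171]
tool_rot: [-89.8, -0.0, 88.9]
force: [-6.5, -2.0, 4.6]
grip_width: 0.0448
```

Emit:
carry_out --targets '[[[0, -0.4, -0.5], [0, 0, 0]], [[0, 0, -0.5], [0, 0, 0]], [[0, 0, -0.5], [0, 0, 0]], [[0, 0, 0], [0, 0, 0]], [[0, 0, 0], [0, 0, 0]]]'

```text
time_s: 21.15
tool_pos: [0.53, 0.1048, 0.017]
tool_rot: [-89.6, 0.0, 88.9]
force: [-9.7, -3.1, 6.0]
grip_width: 0.0445
```

Emit:
carry_out --targets '[[[0, -0.5, -0.5], [0, 0, 0]], [[0, 0, -0.5], [0, 0, 0]], [[0, 0, 0], [0, 0, 0]], [[0, 0, 0], [0, 0, 0]], [[0, 0, 0], [0, 0, 0]]]'

```text
time_s: 21.65
tool_pos: [0.53, 0.1048, 0.017]
tool_rot: [-89.5, 0.0, 88.9]
force: [-11.0, -1.3, 5.4]
grip_width: 0.0444
```

Emit:
carry_out --targets '[[[0, -0.4, -0.5], [0, 0, 0]], [[0, 0, -0.5], [0, 0, 0]], [[0, 0, 0], [0, 0, 0]], [[0, 0, 0], [0, 0, 0]], [[0, 0, 0], [0, 0, 0]]]'

```text
time_s: 22.15
tool_pos: [0.53, 0.1048, 0.017]
tool_rot: [-89.4, 0.0, 88.9]
force: [-11.5, -1.4, 4.5]
grip_width: 0.0446
```

Run:
```python
from h import *
j=np.load('jig.npy');F=[]
for n in ['wrist','side','top']:
    o=env.get_obs();F.append(o['force'])
    im=env.read_camera(n)
    save(im,f'pics/{n}12.png',*{'wrist':((100,0,512,300),1.9),'side':((180,125,280,200),8),'top':((180,130,260,190),9)}[n])
print(np.round(F,1),w2jig(j,o['tool_pos'])*1e3,o['tool_rot'])
```

```text
[[-11.5  -1.4   4.5]
 [-12.7  -1.1   5.6]
 [-12.1  -1.7   4.9]] [[ -3.60599702 110.00816986  17.02756901]] [-8.93904652e+01  3.60092018e-02  8.89398029e+01]
```

View pics/wrist12.png

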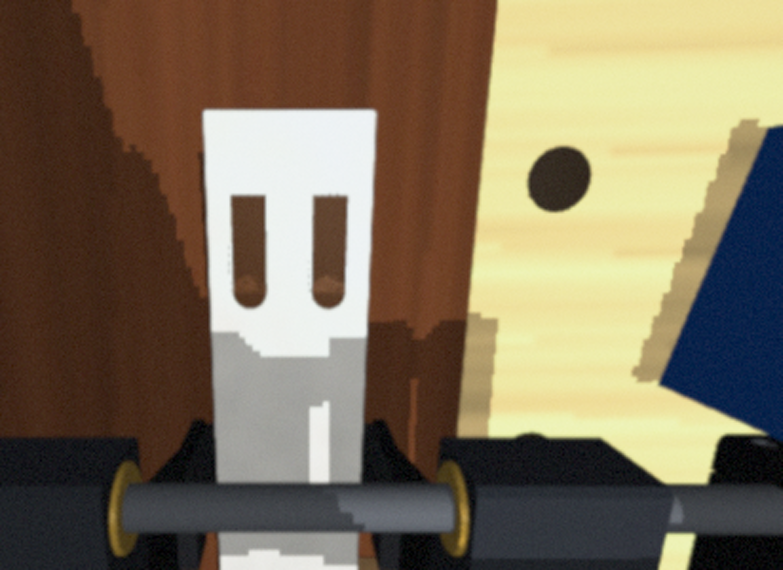

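View pics/side12.png

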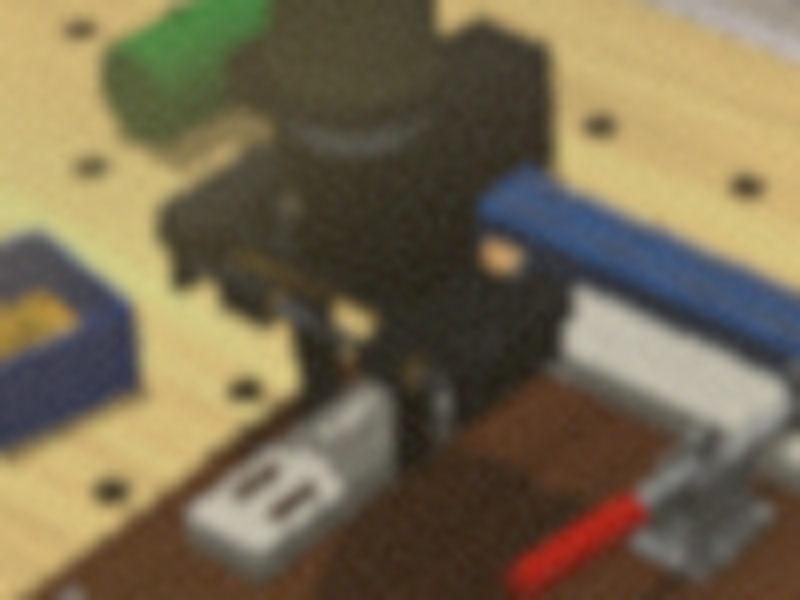

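View pics/top12.png

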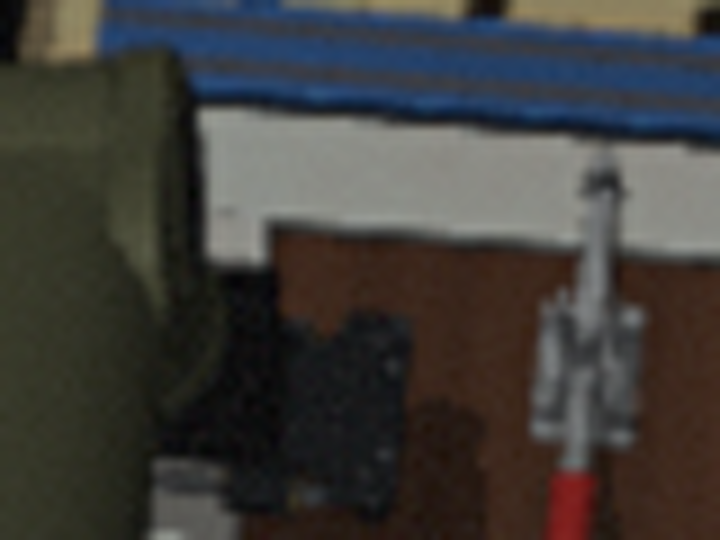

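All checks agree: the rail is flat (TCP z 17.0, as on first board contact), against the stop and butted on the stile. Fx is steady at about −12 N. I'll hold briefly and confirm.

Emit:
carry_out --targets '[[[0, 0, 0], [0, 0, 0]], [[0, 0, 0], [0, 0, 0]], [[0, 0, 0], [0, 0, 0]], [[0, 0, 0], [0, 0, 0]], [[0, 0, 0], [0, 0, 0]]]'

```text
time_s: 22.8
tool_pos: [0.53, 0.1048, 0.017]
tool_rot: [-89.4, 0.0, 88.9]
force: [-11.7, -0.9, 5.4]
grip_width: 0.0444
```

Run:
```python
from h import *
o=env.get_obs();print(o['force'],o['tool_pos'],o['time_s']); print(env.sign_off())
```

```text
[-11.71742206  -0.93927978   5.37543681] [0.53004411 0.10478149 0.01703597] 22.8
the job is handed in; nothing more can be done
None
```

The frame corner is set up and handed in at 22.8 s, with the gripper still holding and pressing the rail. No verdict was reported, so the results below are my own checks.

- **Clamp:** I pushed the red handle down until the force jumped to about 31 N at its stop. The later pictures show the handle down and the cap resting on the stile. I did not measure the handle angle or the cap force directly.
- **Rail:** I took the white rail, not the blue look-alikes, and lowered it onto the board. I slid it until it touched the end stop, then crept it up to the stile.
- **Push:** The wrist reads about 11.7 N along the rail and holds steady. It also reads about 5 N upward, because the gripper tilted about 0.6° under the push and bears down on the rail. Board friction then takes about 1.5 N, leaving an estimated 10 to 11 N on the stile.
- **Fit:** The fingers stayed at the height of first board contact, so the rail is flat. It looks parallel to the board edge, and the sideways force shows only light contact with the stop.
- **Disagreements:** The wrist camera put the rail's edge about 34 mm from the board edge, where 35 mm was expected. The top and wrist cameras also disagreed on the jig's position by a few millimetres and about half a degree. I relied on contact forces for the final position.

The robot kept clear of the tub, the glue bottle and the drill; none looked moved wherever the later pictures show them.

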